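# Re-rack the reagent dropper bottles in reverse order

### The job

Move the four dropper bottles from the full rack into the empty rack in reverse order: the bottle nearest the wire loop of the full rack goes into the well farthest from the wire loop of the empty rack, and so on along the row, so that each well ends up with one bottle. They are glass: keep them upright, set each one down on the floor of its well without dropping it, and leave them all standing there.

Things in the scene. Friction and masses are not known exactly. Their poses are not given: they have to be found in the camera images.
- bottle_teat: Loose amber glass bottle with a tall slender dropper teat: round body 28 mm across, straight from 0 to 49 mm above the underside, white collar 19 mm across to 65 mm, white teat 13 mm across to its top at 82 mm. About 50 to 100 g. Origin: centre of the underside; z points up to the cap.
- bottle_cone: Loose amber glass slim bottle with a pointed nozzle cap: round body 24 mm across, straight from 0 to 52 mm above the underside, white cone (21 mm across at its foot, 6 mm at its tip) from 55 mm to its top at 78 mm. About 50 to 100 g. Origin: centre of the underside; z points up to the cap.
- bottle_wide: Loose amber glass squat bottle with a wide flat cap: round body 32 mm across, straight from 0 to 47 mm above the underside, flat white cap 31 mm across up to its top at 59 mm. About 50 to 100 g. Origin: centre of the underside; z points up to the cap.
- bottle_square: Loose amber glass square bottle: body 24 x 24 mm, straight from 0 to 50 mm above the underside, small round white cap 17 mm across up to its top at 68 mm. Its x and y axes are normal to its flat faces, which start parallel to the full rack's sides to within 0.15 rad. About 50 to 100 g. Origin: centre of the underside; z points up to the cap.
- full_rack: Rack whose four wells (the seat bodies, in any order) hold the bottles at the start: flat grey tray 66 x 256 x 8 mm, fixed, steel wire loop at one end. Origin: centre of its underside, on the table; y runs along the row towards the loop (loop reaches y = 152 mm). Wells at x = 0, y = 96, 32, -32, -96 mm: inside 50 mm across, floor 11 mm and rim 23 mm above the table. 
- empty_rack: Rack with four empty white wells, may be nearer or farther than the full one: flat grey tray 66 x 256 x 8 mm, fixed, steel wire loop at one end. Origin: centre of its underside, on the table; y runs along the row towards the loop (loop reaches y = 152 mm). Wells at x = 0, y = 96, 32, -32, -96 mm: inside 50 mm across, floor 11 mm and rim 23 mm above the table. 
- seat_teat: The fixed white well of the full rack in which bottle_teat stands at the start (it marks that bottle's starting place in the row; all four look alike). Cup 54 mm across outside, 50 mm inside, 15 mm high, floor 3 mm thick. Origin: centre of its underside, 8 mm above the table; axes as those of full_rack.
- seat_cone: The fixed white well of the full rack in which bottle_cone stands at the start (it marks that bottle's starting place in the row; all four look alike). Cup 54 mm across outside, 50 mm inside, 15 mm high, floor 3 mm thick. Origin: centre of its underside, 8 mm above the table; axes as those of full_rack.
- seat_wide: The fixed white well of the full rack in which bottle_wide stands at the start (it marks that bottle's starting place in the row; all four look alike). Cup 54 mm across outside, 50 mm inside, 15 mm high, floor 3 mm thick. Origin: centre of its underside, 8 mm above the table; axes as those of full_rack.
- seat_square: The fixed white well of the full rack in which bottle_square stands at the start (it marks that bottle's starting place in the row; all four look alike). Cup 54 mm across outside, 50 mm inside, 15 mm high, floor 3 mm thick. Origin: centre of its underside, 8 mm above the table; axes as those of full_rack.
Not all that is in view belongs to the job. What is shaped like the bottle_wide but black is not meant.

How it is judged:
By the outcome, as a careful person would: the job done as asked, in the order asked, and still so for the second after the job is handed in, with the robot touching nothing.
It also fails if it takes over 93 s, if anything falls off the work surface, if the arm or the gripper's body presses on something with over 40 N, if the wrist force passes 120 N, or if a joint passes its speed limit or range.

### The arm

A 7-joint arm with a two-finger parallel gripper is mounted at the origin on the work surface. World frame = base frame: x ahead of the robot, y to its left, z up, the work surface at z = 0. Lengths are in m, angles in rad, forces in N, time in s.
With the tool pointing down it reaches from about 0.4 to 0.85 m from the base axis. Payload 10.4 kg.
Tool frame: the origin (TCP) lies on the front face of the gripper's body, between the roots of the fingers; the fingertips stand 70 mm ahead of it and the grasp point (between the pads) lies 51 mm ahead of it; y points along the fingers, z is the direction in which the jaws open and shut, and the axes are right-handed (so a half turn about y gives the same grasp; the last joint's range is limited). The gripper opens to 87 mm and grips with 3 to 60 N. Pads are 19 mm wide; open, the fingers measure 117 mm over their backs; the gripper's body (75 mm by 190 mm) begins 51 mm behind the grasp point.
Start: joints at [1.151, 0.332, -0.065, 1.46, 0.022, 1.35, -0.088], TCP at [0.242, -0.576, 0.292] pointing down, gripper open.
Joint ranges: [-2.6, 2.6], [-0.5, 2.12], [-1.47, 1.34], [0.16, 2.42], [-1.27, 4.41], [0.06, 2.06], [-2.6, 2.6]. Speed limits (rad/s): [2.22, 2.22, 2.79, 2.79, 3.14, 3.14, 3.14].

### API

Orientations are given as a unit quaternion [x, y, z, w].
In Python, from bench import * gives the robot as it stands. The module is installed in compiled form; this text tells all that it offers.
- The arm moves only by the shell command python3 -m pendant 'ROWS' [FORCE]. ROWS is JSON, a list of rows, each an object with "dp": the shift along the world's x, y, z in mm, a list of three; "angular": the turn, a rotation vector about the world's x, y, z in degrees, a list of three; "jaw": the closure in counts, from 0 (fully open) to 255 (shut). A call has 1 to 12 rows; each row shifts and turns the commanded pose from where the row before left it; what a row does not reach is not made up. A row lasts 1/10 s, in which the tool goes at most 50 mm and 8.59 degrees, less where a joint would pass 70% of its speed; a pose out of reach is approached as far as the arm can. A call is refused whole if a number of a shift passes 50 or a number of a turn 8.59, either way. A call with a gripper value outside its range is refused whole. The fingers move at their own pace and stop on an object; FORCE is the grip in N (left out, the last holds). Time passes only in rows, so rows that do not move let the fingers close. It gives the time, the measured TCP pose, the force and the opening at its end, in the units of the state.
- read_state(): the state, without advancing time (a new reading comes with each control period).
- camera(name): name is "scene" or "top" or "wrist"; returns (picture, depth): 480x640x3 uint8, red, green, blue; 480x640 float32, m along the optical axis (not along the pixel's ray), 0 where there is no reading.
- get_calibration(name): a dict with "K" (3x3 intrinsics, pixels), "extrinsics" (4x4, takes a point from world to camera coordinates). Camera axes: x right, y up, looking along -z (the intrinsics and any distortion apply to the point x, -y, -z); pixel columns grow to the right and rows downward; lengths in m; the calibration is good to about 2 mm. A picture is of the moment at which its call begins: read the wrist's pose just before it. get_calibration takes no time and is no camera call; for the wrist camera it gives the pose at the moment of the call.
- close_job(): hands the job in, once; it reports no verdict.
The state is a dict: "time": time; "joint_positions": joint angles; "joint_vel": joint speeds; "joint_torque": joint torques, N m; "ee_pos": TCP position; "eef_rot": TCP orientation; "ft_force": force on the tool from outside, world axes, zero at the start; "torque": the same for the moment, N m; "width": finger opening in m.
Only numpy, scipy, OpenCV 4.12 (cv2) and the standard library are available. Lean on these libraries where they do the work, as an engineer would, in place of code of your own. Each camera call takes 0.05 s, during which the arm holds its last target.

## Working session

There is one attempt and no reset: what is moved stays moved. The work goes in short steps, Python scripts to look and compute and a shell command to move; the robot and the scene stay as the last step left them, time stands still between calls to the robot, and variables do not carry over. Pictures are saved under pics/ and viewed, and the job is handed in when it is done.

```bash
mkdir -p pics; cat > h.py <<'E'
from bench import *
import numpy as np, cv2
def snap(n,f):
    c=get_calibration(n); p,d=camera(n); cv2.imwrite('pics/'+f+'.png',cv2.cvtColor(p,cv2.COLOR_RGB2BGR)); np.savez('pics/'+f+'.npz',p=p,d=d,K=c['K'],E=c['extrinsics']); return p,d,c
def ray(K,E,u,v,z):
    K=np.array(K);E=np.array(E);r=np.linalg.inv(K)@[u,v,1]; r=np.array([r[0],-r[1],-r[2]])
    R=E[:3,:3];o=-R.T@E[:3,3];w=R.T@r; return o+w*(z-o[2])/w[2]
def pts(d,K,E):
    K=np.array(K);E=np.array(E);v,u=np.mgrid[:480,:640]
    P=np.stack([(u-K[0,2])/K[0,0]*d,-(v-K[1,2])/K[1,1]*d,-d],-1)
    return (P-E[:3,3])@E[:3,:3]
E
python3 - <<'E'
from h import *
s=read_state();print(s)
for n in ['scene','top','wrist']:
    p,d,c=snap(n,n+'0');print(n,c)
E
```

```text
{'time': 0.0, 'joint_positions': array([ 1.15138805,  0.33287506, -0.06470666,  1.46096669,  0.02160575,
        1.34991551, -0.08847958]), 'joint_vel': array([-0.0006096 , -0.00169756,  0.00125031,  0.00165755, -0.00056357,
        0.00028027, -0.00060269]), 'joint_torque': array([-1.25103801e-03, -6.23261118e+01,  2.41674646e-02, -3.89893878e+01,
       -6.14076946e-02,  3.99526872e-02,  1.55148332e-04]), 'ee_pos': array([ 0.2414305 , -0.57615726,  0.29143979]), 'eef_rot': array([-0.13951904,  0.69373476, -0.69272803,  0.1392638 ]), 'ft_force': array([ 1.16547757, -0.10149268, -0.70459284]), 'torque': array([-0.06033184,  0.00271839, -0.01416862]), 'width': 0.08674678352971203}
scene {'K': array([[478.61729708,   0.        , 310.83422856],
       [  0.        , 478.61729708, 241.27142952],
       [  0.        ,   0.        ,   1.        ]]), 'extrinsics': array([[ 0.65602974,  0.75444886,  0.02078228, -0.36509284],
       [-0.39024675,  0.31551189,  0.86496227,  0.17158823],
       [ 0.64601274, -0.57555118,  0.50140639, -1.0381974 ],
       [ 0.        ,  0.        ,  0.        , 
[... 263 characters left out ...]
[ 0.98763304,  0.0053229 ,  0.15669285, -0.57748075],
       [-0.15659235, -0.01581257,  0.98753673, -0.6354044 ],
       [ 0.        ,  0.        ,  0.        ,  1.        ]])}
wrist {'K': array([[376.27090886,   0.        , 311.83134031],
       [  0.        , 376.27090886, 240.32110048],
       [  0.        ,   0.        ,   1.        ]]), 'extrinsics': array([[ 3.86548648e-01, -9.22268505e-01, -9.73288769e-04,
        -6.24558037e-01],
       [ 8.86241221e-01,  3.71740270e-01, -2.76379577e-01,
         3.39456859e-02],
       [ 2.55257990e-01,  1.05971583e-01,  9.61048065e-01,
        -3.91458758e-01],
       [ 0.00000000e+00,  0.00000000e+00,  0.00000000e+00,
         1.00000000e+00]])}
```

View pics/scene0.png

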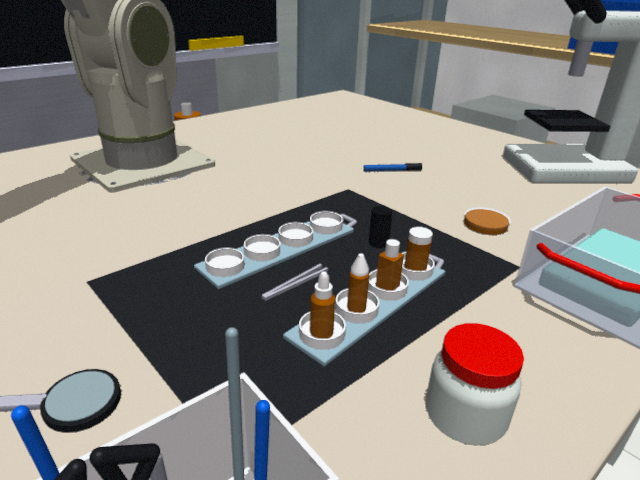

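View pics/top0.png

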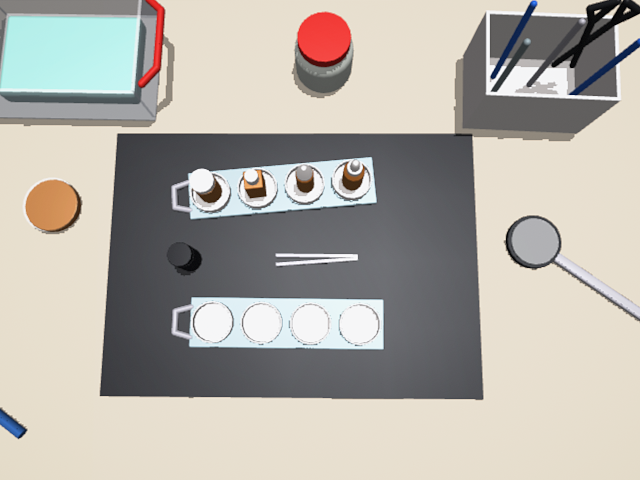

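View pics/wrist0.png

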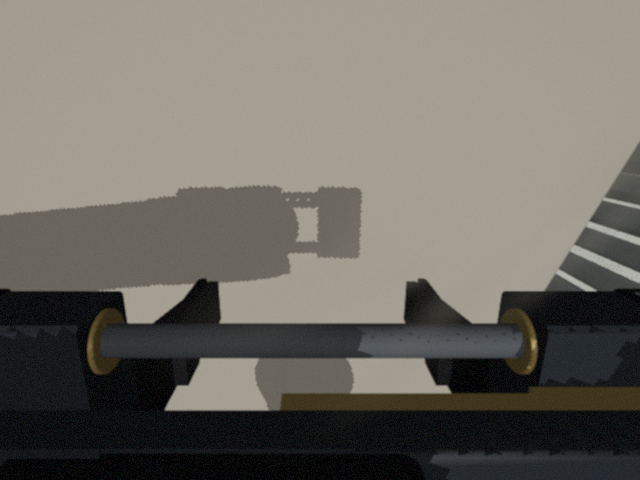

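The top view shows the full rack at the top, with its loop at (182,196). From the loop outwards it holds wide (203,180), square (252,180), cone (304,178) and teat (353,172). The empty rack sits below it, with its loop at (181,322) and wells at (213,322), (262,323), (310,324) and (359,324). Two things could be the wide bottle: (203,180), amber with a white cap, and (183,257), all black. The amber one fits. I'll measure next and confirm it in an enlarged crop.

```bash
python3 - <<'E'
from h import *
t=np.load('pics/top0.npz');s=np.load('pics/scene0.npz')
img=cv2.cvtColor(t['p'],cv2.COLOR_RGB2BGR)
a=cv2.resize(img[140:280,160:390],None,fx=3.3,fy=3.3,interpolation=cv2.INTER_CUBIC)
cv2.imwrite('pics/crop1.png',a)
b=cv2.cvtColor(s['p'],cv2.COLOR_RGB2BGR)[190:370,270:460]
cv2.imwrite('pics/crop2.png',cv2.resize(b,None,fx=3.2,fy=3.2,interpolation=cv2.INTER_CUBIC))
# empty & full wells/tray
hsv=cv2.cvtColor(t['p'],cv2.COLOR_RGB2HSV)
P=pts(t['d'],t['K'],t['E'])
print('table z top',np.median(P[440:470,200:400,2]))
PS=pts(s['d'],s['K'],s['E']); print('mat z scene',np.median(PS[290:300,200:240,2]), 'top mat',np.median(P[370:390,200:400,2]))
m=((t['p'].min(-1)>120)).astype(np.uint8)
m[:140]=0;m[395:]=0;m[:,:120]=0;m[:,470:]=0
n,l,st,c=cv2.connectedComponentsWithStats(m)
for i in range(1,n):
    if st[i,4]>300:
        cs,_=cv2.findContours((l==i).astype(np.uint8),0,2);r=cv2.minAreaRect(cs[0]);print(st[i],r)
# tray via depth: points z 4..12 mm and rows
for nm,rr in (('empty',(290,355)),('full',(150,225))):
    sub=np.zeros(t['d'].shape,bool);sub[rr[0]:rr[1],186:390]=1
    mk=sub&(t['p'][...,2]>150)&(t['p'][...,2].astype(int)-t['p'][...,0]>12)
    print(nm,mk.sum(),np.median(P[mk],0))
    w=sub&(t['p'].min(-1)>200)
    print(' white z pct',np.percentile(P[w][:,2],[5,25,50,75,95]))
E
```

```text
table z top -0.00013176452580994488
mat z scene 0.0005789284955065614 top mat 0.0006064026800857637
[ 171  157  206   62 7268] ((272.65521240234375, 186.86207580566406), (49.66120147705078, 204.29188537597656), 85.2363510131836)
[275 253  84  13 689] ((316.5, 259.0), (12.0, 83.0), 90.0)
[  171   297   213    53 10000] ((277.2482604980469, 322.6088562011719), (212.2949676513672, 50.59019088745117), 0.9240452647209167)
empty 3896 [0.47087504 0.00888842 0.00783227]
 white z pct [0.00645604 0.00811305 0.0099021  0.0114113  0.02248092]
full 3205 [0.64717209 0.01550118 0.00772026]
 white z pct [0.00622461 0.00776029 0.00967282 0.01826806 0.07441832]
```

```bash
python3 -c "
import numpy as np
t=np.load('pics/top0.npz');print(t['p'][322,205:240].tolist()[::3], t['p'][345,200:220:5].tolist(), t['p'][300:306,240].tolist())"
```

```text
[[246, 246, 247], [246, 246, 247], [245, 246, 247], [246, 246, 247], [246, 246, 247], [246, 246, 247], [246, 246, 247], [246, 246, 247], [246, 246, 247], [121, 117, 117], [225, 241, 246], [223, 239, 244]] [[224, 240, 245], [223, 239, 245], [226, 242, 247], [229, 245, 249]] [[225, 241, 245], [225, 241, 245], [224, 240, 245], [224, 240, 245], [224, 240, 245], [224, 240, 245]]
```

View pics/crop1.png

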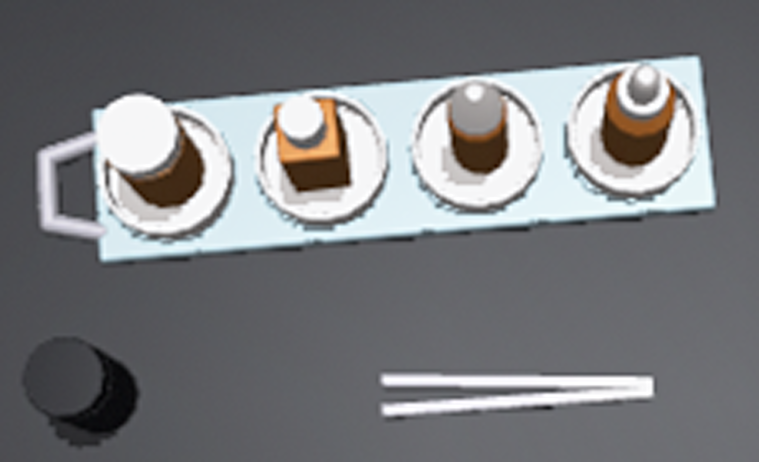

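View pics/crop2.png

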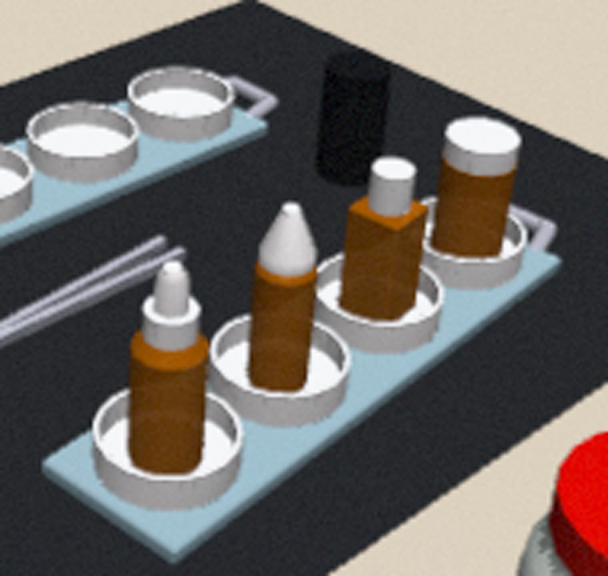

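The crops confirm it. The bottle nearest the full rack's loop is the amber, white-capped wide one (crop 2 at 480,190). The black cylinder stands off the rack. The order from the loop is wide, square, cone, teat. Next I'll work out poses from depth.

```bash
cat > meas.py <<'E'
from h import *
from scipy.optimize import least_squares
t=np.load('pics/top0.npz');s=np.load('pics/scene0.npz')
def rack(P,p,xr):
    pi=p.astype(int)
    mk=(pi[...,2]-pi[...,0]>8)&(P[...,2]>.004)&(P[...,2]<.0105)&(P[...,0]>xr[0])&(P[...,0]<xr[1])&(np.abs(P[...,1])<.25)
    mk=cv2.morphologyEx(mk.astype(np.uint8),cv2.MORPH_OPEN,np.ones((3,3)))>0
    q=P[mk][:,:2]; r=cv2.minAreaRect((q*1000).astype(np.float32)); b=cv2.boxPoints(r)
    return r
R={}
for n,d in(('top',t),('scene',s)):
    P=pts(d['d'],d['K'],d['E'])
    for k,xr in(('empty',(.36,.54)),('full',(.56,.75))):
        r=rack(P,d['p'],xr);print(n,k,np.round(r[0],1),np.round(r[1],1),round(r[2],2))
PT=pts(t['d'],t['K'],t['E']);PS=pts(s['d'],s['K'],s['E'])
for P,n in((PT,'top'),(PS,'scene')):
    for nm,y0,r in(('wide',.12,.016),('square',.05,None),('cone',-.02,.012),('teat',-.08,.014)):
        q=P[(P[...,2]>.032)&(P[...,2]<.056)&(P[...,0]>.58)&(P[...,0]<.72)]
        c0=np.array([.645,y0])
        for it in range(6):
            w=q[np.hypot(*(q[:,:2]-c0).T)<.032]; 
            if len(w)==0: break
            c0=np.median(w[:,:2],0)
        print(n,nm,len(w),np.round(1000*c0,1),end=' ')
        if r and len(w)>10:
            f=least_squares(lambda c:np.hypot(*(w[:,:2]-c).T)-r,c0+(.005 if n=='top' else -.005)*np.array([1,0]),loss='soft_l1',f_scale=.001)
            print('fit',np.round(f.x*1000,1),'rms',np.sqrt(np.mean(f.fun**2))*1000)
        elif len(w)>10: print(np.round(1000*np.array(cv2.minAreaRect((w[:,:2]).astype(np.float32))[0]),1),cv2.minAreaRect((w[:,:2]*1000).astype(np.float32)))
    # cap tops
    for nm,y0,z0,z1 in(('wide',.12,.066,.075),('square',.05,.075,.085),('cone',-.02,.072,.095),('teat',-.08,.080,.1)):
        q=P[(P[...,2]>z0)&(P[...,2]<z1)&(P[...,0]>.58)&(P[...,0]<.72)&(abs(P[...,1]-y0)<.03)]
        print('cap',n,nm,len(q),np.round(1000*(q.min(0)+q.max(0))/2,1) if len(q) else '', np.round(1000*np.median(q,0),1) if len(q) else '')
E
python3 meas.py
```

```text
top empty [476.2   7.2] [255.5  66. ] 89.7
top full [659.4  16.4] [ 66.8 256.1] 5.43
scene empty [476.2  16.3] [279.4  67.6] 89.69
scene full [621.3  21.8] [141.1 279. ] 5.28
top wide 135 [640.4 101.9] fit [652.5 112.8] rms 0.3214843916539198
top square 107 [645.   43.7] [650.2  42.9] ((650.2202758789062, 42.89257049560547), (15.556962966918945, 31.8602237701416), 49.165218353271484)
top cone 81 [652.7 -18. ] fit [663.3 -16.7] rms 0.29711317079756405
top teat 104 [656.7 -76.7] fit [668.7 -80. ] rms 0.32341987102117303
cap top wide 459 [652.5 112.1  70. ] [651.8 112.1  69.9]
cap top square 142 [655.6  48.9  78.3] [655.6  48.7  78.6]
cap top cone 181 [662.6 -17.2  81.9] [660.3 -17.   79.1]
cap top teat 88 [667.9 -80.2  87.4] [666.1 -79.4  89.9]
scene wide 351 [660.5  98.9] fit [651.3 111.5] rms 0.8395360120460991
scene square 395 [663.8  36.9] [662.1  42.5] ((662.0952758789062, 42.46961212158203), (33.14036560058594, 18.449548721313477), 51.79610061645508)
scene cone 329 [669.6 -26.6] fit [661.6 -17.8] rms 0.6897972360350765
scene teat 418 [677.4 -90.4] fit [667.1 -80.9] rms 0.6229678409298358
cap scene wide 243 [652.8 109.9  68.8] [653.3 108.4  69.5]
cap scene square 98 [656.   46.3  77.4] [657.8  45.6  78.4]
cap scene cone 202 [663.1 -20.6  80.8] [665.6 -22.   78.8]
cap scene teat 135 [668.3 -82.3  87.1] [670.6 -84.1  87.5]
```

```bash
python3 - <<'E'
from h import *
from scipy.spatial.transform import Rotation as Ro
s=read_state();M=Ro.from_quat(s['eef_rot']).as_matrix();print(np.round(M,3)); print('toolz yaw',np.degrees(np.arctan2(M[1,2],M[0,2])))
t=np.load('pics/top0.npz');c=np.load('pics/scene0.npz')
# square faces
for d,n in((t,'top'),(c,'scene')):
    P=pts(d['d'],d['K'],d['E'])
    q=P[(P[...,2]>.030)&(P[...,2]<.056)&(np.hypot(P[...,0]-.6557,P[...,1]-.0485)<.022)][:,:2]
    best=None
    for a in np.radians(np.arange(-20,31,.5)):
        R=np.array([[np.cos(a),np.sin(a)],[-np.sin(a),np.cos(a)]]);w=(q@R.T)
        if n=='top': f=np.minimum(w[:,0]-np.percentile(w[:,0],3),abs(np.minimum(abs(w[:,1]-np.percentile(w[:,1],3)),abs(w[:,1]-np.percentile(w[:,1],97)))))
        else: f=np.minimum(np.percentile(w[:,0],97)-w[:,0],w[:,1]-np.percentile(w[:,1],3))
        e=np.mean(abs(f))
        if best is None or e<best[0]:best=(e,np.degrees(a))
    print(n,len(q),best)
    # amber top face z~.061
    q=P[(P[...,2]>.0585)&(P[...,2]<.0635)&(np.hypot(P[...,0]-.6557,P[...,1]-.0485)<.022)][:,:2]
    print(len(q),cv2.minAreaRect((q*1000).astype(np.float32)))
P=pts(t['d'],t['K'],t['E'])
q=P[(P[...,2]>.057)&(P[...,2]<.07)&(P[...,0]<.62)&(P[...,0]>.53)&(abs(P[...,1])<.2)]
print('black top',len(q),q.min(0),q.max(0))
q=P[(P[...,2]>.004)&(P[...,0]>.55)&(P[...,0]<.59)&(abs(P[...,1])<.09)]
print('tweezers zmax',len(q),q.max(0))
for r in ((440,480,.144),):pass
lp=P[(P[...,1]>.135)&(P[...,1]<.18)&(P[...,0]>.6)&(P[...,0]<.7)&(P[...,2]>.004)];print('loop z',np.percentile(lp[:,2],[50,95,100]))
E
```

```text
[[-0.922 -0.     0.386]
 [-0.386  0.001 -0.922]
 [ 0.    -1.    -0.001]]
toolz yaw -67.26718907595445
top 119 (np.float64(0.00044786406819083006), np.float64(7.0))
173 ((655.762939453125, 48.94089126586914), (24.406322479248047, 24.131139755249023), 7.37475061416626)
scene 427 (np.float64(0.0010254358984559471), np.float64(7.0))
136 ((656.0732421875, 47.14124298095703), (24.024789810180664, 24.999692916870117), 5.860807418823242)
black top 445 [0.54518046 0.12381327 0.0570063 ] [0.57466182 0.15385192 0.06203465]
tweezers zmax 469 [0.5888503  0.07719352 0.00922348]
loop z [0.00810201 0.01799948 0.02635401]
```

```bash
python3 -m pendant '[{"dp":[28,33,-6],"angular":[0,0,4.8],"jaw":0},{"dp":[28,33,-6],"angular":[0,0,4.8],"jaw":0},{"dp":[28,33,-6],"angular":[0,0,4.8],"jaw":0},{"dp":[28,33,-6],"angular":[0,0,4.8],"jaw":0},{"dp":[28,33,-6],"angular":[0,0,4.8],"jaw":0},{"dp":[28,33,-6],"angular":[0,0,4.8],"jaw":0},{"dp":[28,33,-6],"angular":[0,0,4.8],"jaw":0},{"dp":[28,33,-6],"angular":[0,0,4.8],"jaw":0},{"dp":[28,33,-6],"angular":[0,0,4.8],"jaw":0},{"dp":[28,33,-6],"angular":[0,0,4.8],"jaw":0},{"dp":[28,33,-6],"angular":[0,0,4.8],"jaw":0},{"dp":[28,33,-6],"angular":[0,0,4.8],"jaw":0}]' 15
cat > st.py <<'E'
from h import *
from scipy.spatial.transform import Rotation as Ro
s=read_state();M=Ro.from_quat(s['eef_rot']).as_matrix()
print(round(s['time'],2),np.round(s['ee_pos']*1000,1),'yaw',round(np.degrees(np.arctan2(M[1,2],M[0,2])),2),'down',np.round(M[:,1],3),'w',round(s['width']*1000,1),'f',np.round(s['ft_force'],1),'q',np.round(s['joint_positions'],2))
E
python3 st.py
```

```text
time: 1.35
ee_pos: [0.5784, -0.1791, 0.2199]
eef_rot: [0.457, -0.54, 0.54, -0.457]
ft_force: [0.6, -0.4, 0.4]
width: 0.087
1.35 [ 578.4 -179.1  219.9] yaw -9.49 down [-0. -0. -1.] w 87.0 f [ 0.6 -0.4  0.4] q [ 0.6   0.38 -0.47  1.59  0.18  1.22 -0.07]
```

```bash
python3 -m pendant '[{"dp":[30,33,-6],"angular":[0,0,5],"jaw":0},{"dp":[30,33,-6],"angular":[0,0,5],"jaw":0},{"dp":[30,34,-6],"angular":[0,0,5],"jaw":0},{"dp":[0,0,0],"angular":[0,0,0],"jaw":60},{"dp":[0,0,0],"angular":[0,0,0],"jaw":60},{"dp":[0,0,0],"angular":[0,0,0],"jaw":60}]' 15
python3 st.py; python3 -c "
from h import *
snap('wrist','w1')
snap('top','t1')"
```

```text
time: 1.95
ee_pos: [0.6672, -0.0818, 0.2021]
eef_rot: [0.523, -0.477, 0.477, -0.522]
ft_force: [-0.6, -1.1, 0.4]
width: 0.0712
1.95 [667.2 -81.8 202.1] yaw 5.23 down [-0.    -0.001 -1.   ] w 71.2 f [-0.6 -1.1  0.4] q [ 0.43  0.55 -0.53  1.41  0.28  1.26 -0.03]
```

View pics/w1.png

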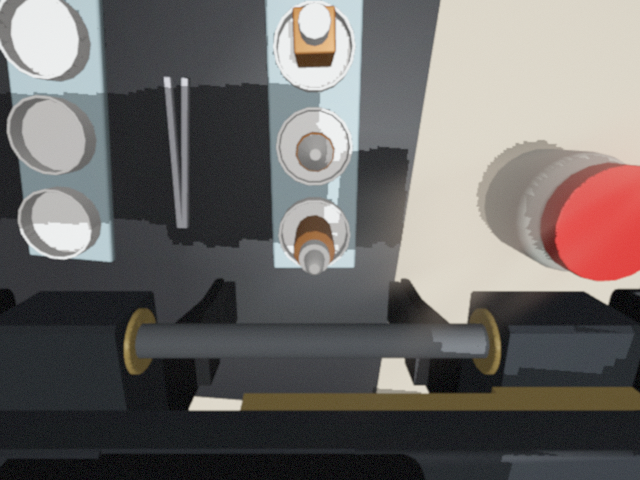

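The wrist view shows the teat bottle at (314,258), centred between the fingers at about 225 and 400. I'll descend.

```bash
python3 -m pendant '[{"dp":[0.5,1.8,-30],"angular":[0,0,0],"jaw":60},{"dp":[0,0,-30],"angular":[0,0,0],"jaw":60},{"dp":[0,0,-25],"angular":[0,0,0],"jaw":60},{"dp":[0,0,-14],"angular":[0,0,0],"jaw":60},{"dp":[0,0,-4],"angular":[0,0,0],"jaw":60},{"dp":[0,0,0],"angular":[0,0,0],"jaw":60}]' 15
python3 st.py; python3 -c "
from h import *
snap('scene','s2')"
```

```text
time: 2.65
ee_pos: [0.6681, -0.0791, 0.0997]
eef_rot: [-0.523, 0.476, -0.476, 0.523]
ft_force: [0.2, -0.4, 0.9]
width: 0.0663
2.65 [668.1 -79.1  99.7] yaw 5.29 down [ 0. -0. -1.] w 66.3 f [ 0.2 -0.4  0.9] q [ 0.41  0.65 -0.5   1.49  0.33  1.09 -0.07]
```

View pics/s2.png

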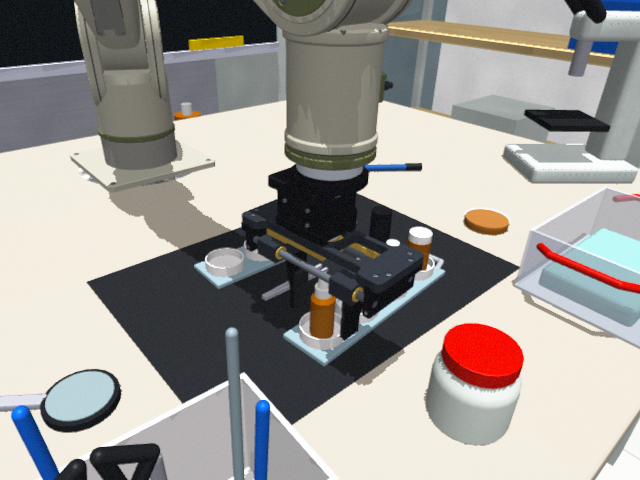

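```bash
python3 -m pendant '[{"dp":[0,-0.8,-1],"angular":[0,0,0],"jaw":150},{"dp":[0,0,0],"angular":[0,0,0],"jaw":255},{"dp":[0,0,0],"angular":[0,0,0],"jaw":255},{"dp":[0,0,0],"angular":[0,0,0],"jaw":255},{"dp":[0,0,0],"angular":[0,0,0],"jaw":255},{"dp":[0,0,0],"angular":[0,0,0],"jaw":255},{"dp":[0,0,0],"angular":[0,0,0],"jaw":255}]' 15
python3 st.py
```

```text
time: 3.4
ee_pos: [0.6681, -0.0794, 0.0983]
eef_rot: [-0.523, 0.476, -0.476, 0.523]
ft_force: [0.4, -0.7, 0.5]
width: 0.0273
3.4 [668.1 -79.4  98.3] yaw 5.33 down [ 0.  0. -1.] w 27.3 f [ 0.4 -0.7  0.5] q [ 0.41  0.65 -0.5   1.49  0.33  1.09 -0.07]
```

Gripped at 27.3 mm. I'll lift a little and look.

```bash
python3 -m pendant '[{"dp":[0,0,5],"angular":[0,0,0],"jaw":255},{"dp":[0,0,15],"angular":[0,0,0],"jaw":255},{"dp":[0,0,25],"angular":[0,0,0],"jaw":255},{"dp":[0,0,30],"angular":[0,0,0],"jaw":255},{"dp":[0,0,27],"angular":[0,0,0],"jaw":255},{"dp":[0,0,0],"angular":[0,0,0],"jaw":255},{"dp":[0,0,0],"angular":[0,0,0],"jaw":255}]' 15
python3 st.py; python3 -c "
from h import *
snap('scene','s3')"
```

```text
time: 4.1
ee_pos: [0.6683, -0.0794, 0.2016]
eef_rot: [-0.522, 0.476, -0.477, 0.523]
ft_force: [-0.5, -0.8, -1.6]
width: 0.0276
4.1 [668.3 -79.4 201.6] yaw 5.34 down [ 0.002 -0.    -1.   ] w 27.6 f [-0.5 -0.8 -1.6] q [ 0.42  0.55 -0.53  1.41  0.28  1.26 -0.04]
```

View pics/s3.png

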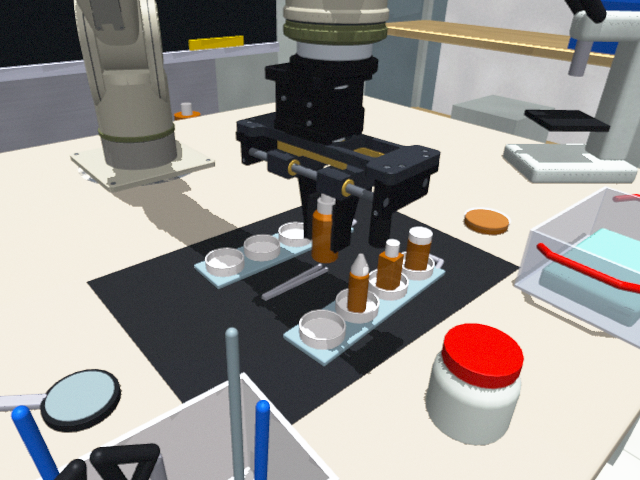

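The teat bottle is held upright at scene (325,230). I'll carry it to the empty well nearest the loop.

```bash
python3 -m pendant '[{"dp":[-13.5,13,0],"angular":[0,0,0],"jaw":255},{"dp":[-28,27,0],"angular":[0,0,0],"jaw":255},{"dp":[-32,31,0],"angular":[0,0,0],"jaw":255},{"dp":[-32,31,0],"angular":[0,0,0],"jaw":255},{"dp":[-32,31,0],"angular":[0,0,0],"jaw":255},{"dp":[-28,26.5,-10],"angular":[0,0,0],"jaw":255},{"dp":[-18,16,-20],"angular":[0,0,0],"jaw":255},{"dp":[-8,8,-20],"angular":[0,0,0],"jaw":255},{"dp":[0,0,0],"angular":[0,0,0],"jaw":255},{"dp":[0,0,0],"angular":[0,0,0],"jaw":255}]' 15
python3 st.py; python3 -c "
from h import *
snap('scene','s4')
snap('top','t4')"
```

```text
time: 5.15
ee_pos: [0.4766, 0.1036, 0.1502]
eef_rot: [0.523, -0.476, 0.476, -0.522]
ft_force: [0.0, -0.5, -0.6]
width: 0.0277
5.15 [476.6 103.6 150.2] yaw 5.33 down [-0.001 -0.    -1.   ] w 27.7 f [ 0.  -0.5 -0.6] q [ 0.32  0.24 -0.68  1.95  0.17  1.02 -0.35]
```

View pics/s4.png

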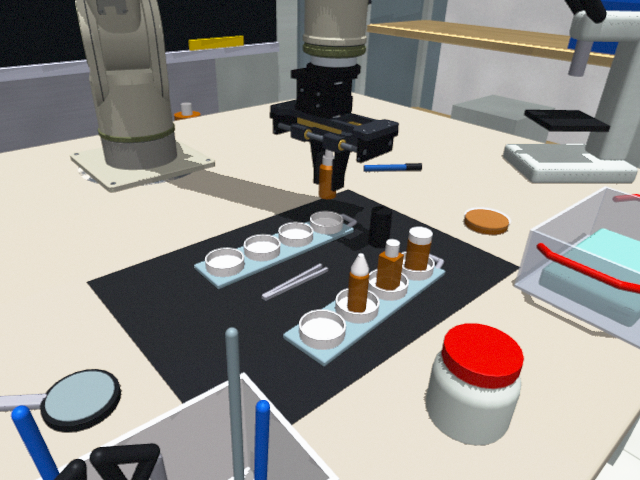

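View pics/t4.png

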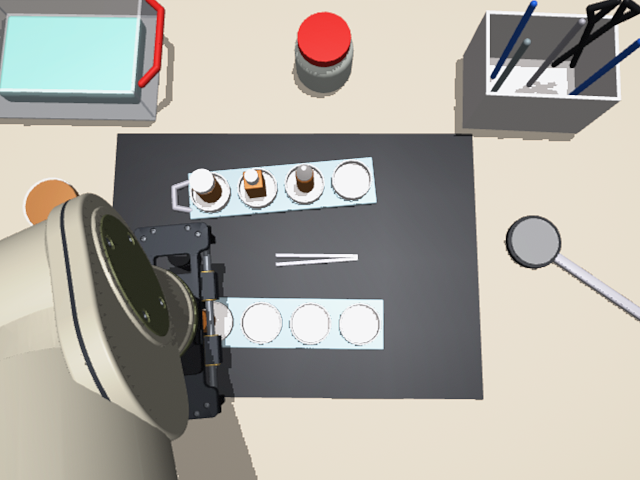

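```bash
python3 -m pendant '[{"dp":[0,0.5,-12],"angular":[0,0,0],"jaw":255},{"dp":[0,0,-16],"angular":[0,0,0],"jaw":255},{"dp":[0,0,-12],"angular":[0,0,0],"jaw":255},{"dp":[0,0,-7],"angular":[0,0,0],"jaw":255},{"dp":[0,0,-2],"angular":[0,0,0],"jaw":255},{"dp":[0,0,-1],"angular":[0,0,0],"jaw":255},{"dp":[0,0,-0.7],"angular":[0,0,0],"jaw":255},{"dp":[0,0,0],"angular":[0,0,0],"jaw":255},{"dp":[0,0,0],"angular":[0,0,0],"jaw":255}]' 15
python3 st.py
```

```text
time: 6.15
ee_pos: [0.4767, 0.1046, 0.0999]
eef_rot: [-0.523, 0.476, -0.476, 0.523]
ft_force: [-0.9, 0.5, -1.2]
width: 0.0277
6.15 [476.7 104.6  99.9] yaw 5.34 down [ 0.001  0.    -1.   ] w 27.7 f [-0.9  0.5 -1.2] q [ 0.28  0.32 -0.66  1.99  0.24  0.92 -0.41]
```

```bash
python3 -m pendant '[{"dp":[0,0,-0.8],"angular":[0,0,0],"jaw":255},{"dp":[0,0,-0.4],"angular":[0,0,0],"jaw":255},{"dp":[0,0,0],"angular":[0,0,0],"jaw":255}]' 15;python3 -m pendant '[{"dp":[0,0,-0.5],"angular":[0,0,0],"jaw":255},{"dp":[0,0,0],"angular":[0,0,0],"jaw":255}]' 15; python3 -m pendant '[{"dp":[0,0,-0.4],"angular":[0,0,0],"jaw":255},{"dp":[0,0,0],"angular":[0,0,0],"jaw":255}]' 15
python3 st.py
```

```text
time: 6.45
ee_pos: [0.4765, 0.1045, 0.0983]
eef_rot: [-0.523, 0.476, -0.476, 0.523]
ft_force: [-0.6, 0.1, -0.6]
width: 0.0276
time: 6.65
ee_pos: [0.4766, 0.1046, 0.0982]
eef_rot: [0.523, -0.476, 0.476, -0.523]
ft_force: [-2.3, -1.0, 4.1]
width: 0.027
time: 6.85
ee_pos: [0.4767, 0.1046, 0.0981]
eef_rot: [0.523, -0.476, 0.476, -0.523]
ft_force: [-4.1, -1.8, 10.3]
width: 0.0273
6.85 [476.7 104.6  98.1] yaw 5.34 down [ 0. -0. -1.] w 27.3 f [-4.1 -1.8 10.3] q [ 0.28  0.32 -0.66  1.99  0.25  0.91 -0.41]
```

Contact at z 98.2 with upward force. I'll release, rise and head for the cone bottle.

```bash
python3 -m pendant '[{"dp":[0,0,0.5],"angular":[0,0,0],"jaw":200},{"dp":[0,0,0],"angular":[0,0,0],"jaw":120},{"dp":[0,0,0],"angular":[0,0,0],"jaw":70},{"dp":[0,0,0],"angular":[0,0,0],"jaw":60},{"dp":[0,0,0],"angular":[0,0,0],"jaw":60},{"dp":[0,0,10],"angular":[0,0,0],"jaw":60},{"dp":[0,0,30],"angular":[0,0,0],"jaw":60},{"dp":[0,0,40],"angular":[0,0,0],"jaw":60},{"dp":[0,0,24],"angular":[0,0,0],"jaw":60},{"dp":[28,-18,0],"angular":[0,0,0],"jaw":60},{"dp":[38,-25,0],"angular":[0,0,0],"jaw":60}]' 15
python3 -m pendant '[{"dp":[38,-25,0],"angular":[0,0,0],"jaw":60},{"dp":[38,-25,0],"angular":[0,0,0],"jaw":60},{"dp":[34,-21,0],"angular":[0,0,0],"jaw":60},{"dp":[10,-8,0],"angular":[0,0,0],"jaw":60},{"dp":[0,0,0],"angular":[0,0,0],"jaw":60},{"dp":[0,0,0],"angular":[0,0,0],"jaw":60}]' 15
python3 st.py; python3 -c "
from h import *
snap('scene','s5')
p,d,c=snap('top','t5')"
```

```text
time: 7.95
ee_pos: [0.5432, 0.0625, 0.2045]
eef_rot: [-0.523, 0.474, -0.476, 0.524]
ft_force: [1.1, 0.7, 0.8]
width: 0.0664
time: 8.55
ee_pos: [0.6621, -0.0167, 0.2023]
eef_rot: [-0.523, 0.476, -0.476, 0.523]
ft_force: [-0.3, 0.8, 0.6]
width: 0.0666
8.55 [662.1 -16.7 202.3] yaw 5.37 down [-0.     0.001 -1.   ] w 66.6 f [-0.3  0.8  0.6] q [ 0.36  0.53 -0.56  1.44  0.29  1.25 -0.14]
```

View pics/s5.png

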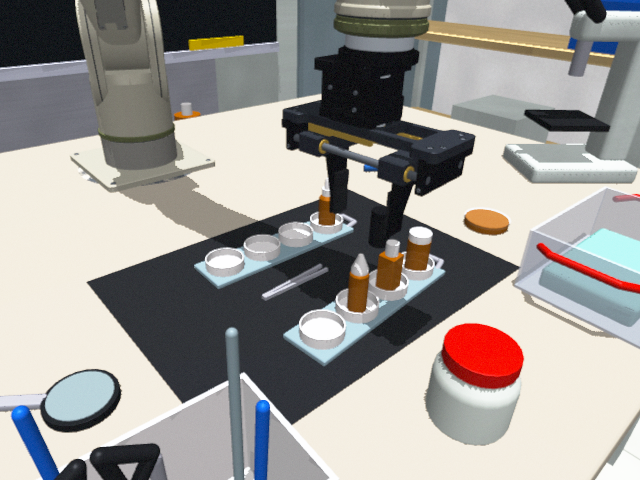

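```bash
cat > chk.py <<'E'
import sys
from h import *
from scipy.optimize import least_squares
# usage: chk.py file x y r zlo zhi
f,x,y,r,a,b=sys.argv[1],*map(float,sys.argv[2:])
s=np.load('pics/%s.npz'%f);P=pts(s['d'],s['K'],s['E']);c0=np.array([x,y])
q=P[(P[...,2]>a)&(P[...,2]<b)&(np.hypot(P[...,0]-x,P[...,1]-y)<.03)]
for lo,hi in((a,(a+b)/2),((a+b)/2,b)):
    w=q[(q[:,2]>lo)&(q[:,2]<hi)][:,:2]
    k=least_squares(lambda c:np.hypot(*(w-c).T)-r,c0,loss='soft_l1',f_scale=.001);print(lo,hi,len(w),np.round(k.x*1000,1),'rms',np.sqrt(np.mean(k.fun**2))*1000)
z=P[(np.hypot(P[...,0]-x,P[...,1]-y)<.03)][:,2];print('zmax',z.max())
E
python3 chk.py s5 .4767 .1036 .014 .026 .056
```

```text
0.026 0.041 130 [475.4 102.9] rms 0.9564908225366092
0.041 0.056 90 [475.3 102.9] rms 0.9902442859407036
zmax 0.09326645203557925
```

Teat stands upright in the loop-end well, at scene (327,210). Now the cone.

```bash
python3 -m pendant '[{"dp":[0.5,0,-30],"angular":[0,0,0],"jaw":60},{"dp":[0,0,-30],"angular":[0,0,0],"jaw":60},{"dp":[0,0,-25],"angular":[0,0,0],"jaw":60},{"dp":[0,0,-14],"angular":[0,0,0],"jaw":60},{"dp":[0,0,-5],"angular":[0,0,0],"jaw":60},{"dp":[0,0,0],"angular":[0,0,0],"jaw":60},{"dp":[0,0,0],"angular":[0,0,0],"jaw":60}]' 15; python3 st.py; python3 -m pendant '[{"dp":[0,0,0],"angular":[0,0,0],"jaw":150},{"dp":[0,0,0],"angular":[0,0,0],"jaw":255},{"dp":[0,0,0],"angular":[0,0,0],"jaw":255},{"dp":[0,0,0],"angular":[0,0,0],"jaw":255},{"dp":[0,0,0],"angular":[0,0,0],"jaw":255},{"dp":[0,0,0],"angular":[0,0,0],"jaw":255},{"dp":[0,0,0],"angular":[0,0,0],"jaw":255}]' 15
python3 st.py
```

```text
time: 9.35
ee_pos: [0.6637, -0.0172, 0.0995]
eef_rot: [-0.522, 0.476, -0.477, 0.523]
ft_force: [-0.4, -0.3, 1.6]
width: 0.0667
9.35 [663.7 -17.2  99.5] yaw 5.34 down [ 0.002  0.    -1.   ] w 66.7 f [-0.4 -0.3  1.6] q [ 0.34  0.64 -0.53  1.52  0.35  1.08 -0.18]
time: 10.05
ee_pos: [0.6631, -0.0174, 0.098]
eef_rot: [-0.523, 0.476, -0.476, 0.523]
ft_force: [-0.0, 0.4, 0.8]
width: 0.0235
10.05 [663.1 -17.4  98. ] yaw 5.34 down [ 0.  0. -1.] w 23.5 f [-0.   0.4  0.8] q [ 0.34  0.64 -0.53  1.52  0.35  1.08 -0.18]
```

```bash
python3 -m pendant '[{"dp":[0,0,5],"angular":[0,0,0],"jaw":255},{"dp":[0,0,15],"angular":[0,0,0],"jaw":255},{"dp":[0,0,25],"angular":[0,0,0],"jaw":255},{"dp":[0,0,30],"angular":[0,0,0],"jaw":255},{"dp":[0,0,25],"angular":[0,0,0],"jaw":255},{"dp":[-12,4,0],"angular":[0,0,0],"jaw":255},{"dp":[-28,8,0],"angular":[0,0,0],"jaw":255},{"dp":[-35,11,0],"angular":[0,0,0],"jaw":255},{"dp":[-37,11,0],"angular":[0,0,0],"jaw":255},{"dp":[-35,11,0],"angular":[0,0,0],"jaw":255},{"dp":[-26,8,-10],"angular":[0,0,0],"jaw":255},{"dp":[-14,4,-20],"angular":[0,0,0],"jaw":255}]' 15
python3 -m pendant '[{"dp":[0,0,-15],"angular":[0,0,0],"jaw":255},{"dp":[0,0,-5],"angular":[0,0,0],"jaw":255},{"dp":[0,0,0],"angular":[0,0,0],"jaw":255}]' 15
python3 st.py; python3 -c "
from h import *
snap('scene','s6')"
```

```text
time: 11.25
ee_pos: [0.4753, 0.0405, 0.17]
eef_rot: [-0.522, 0.475, -0.477, 0.524]
ft_force: [0.2, 0.1, -0.9]
width: 0.0235
time: 11.55
ee_pos: [0.4762, 0.0396, 0.1484]
eef_rot: [-0.523, 0.476, -0.476, 0.523]
ft_force: [0.0, 0.6, 0.1]
width: 0.0234
11.55 [476.2  39.6 148.4] yaw 5.34 down [ 0.  0. -1.] w 23.4 f [0.  0.6 0.1] q [ 0.44  0.21 -0.66  1.98  0.15  1.   -0.21]
```

View pics/s6.png

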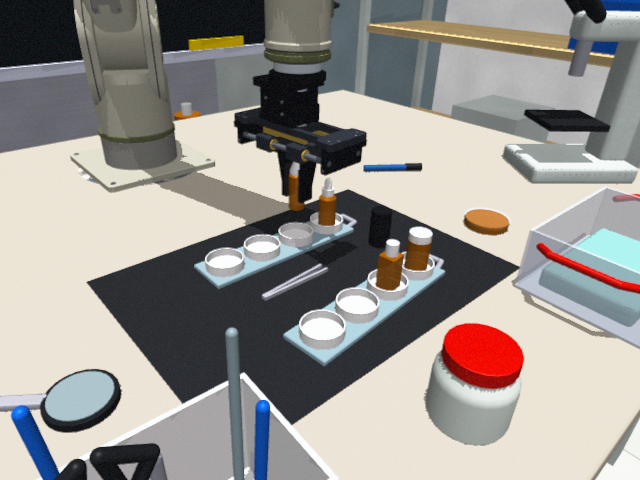

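```bash
python3 -m pendant '[{"dp":[0,0,-12],"angular":[0,0,0],"jaw":255},{"dp":[0,0,-16],"angular":[0,0,0],"jaw":255},{"dp":[0,0,-12],"angular":[0,0,0],"jaw":255},{"dp":[0,0,-6],"angular":[0,0,0],"jaw":255},{"dp":[0,0,-2],"angular":[0,0,0],"jaw":255},{"dp":[0,0,-1],"angular":[0,0,0],"jaw":255},{"dp":[0,0,0],"angular":[0,0,0],"jaw":255},{"dp":[0,0,0],"angular":[0,0,0],"jaw":255}]' 15
python3 st.py; python3 -c "
from h import *
snap('scene','s7')"
```

```text
time: 12.4
ee_pos: [0.4764, 0.0396, 0.0994]
eef_rot: [-0.523, 0.476, -0.476, 0.523]
ft_force: [0.9, -0.6, -0.0]
width: 0.0233
12.4 [476.4  39.6  99.4] yaw 5.33 down [ 0.001 -0.    -1.   ] w 23.3 f [ 0.9 -0.6 -0. ] q [ 0.41  0.29 -0.65  2.01  0.22  0.91 -0.26]
```

View pics/s7.png

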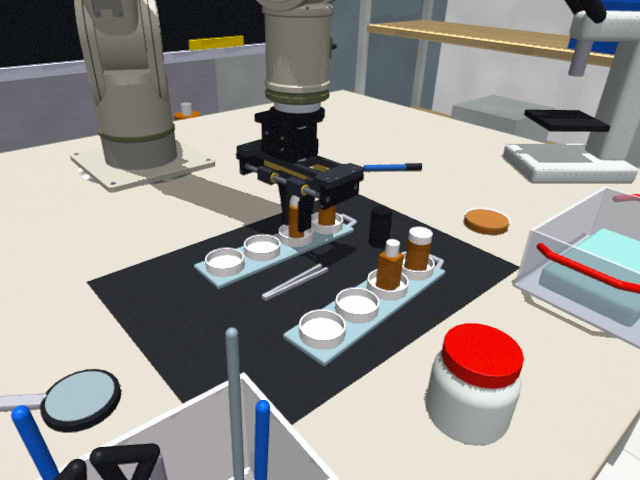

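```bash
python3 -m pendant '[{"dp":[0,0,-0.8],"angular":[0,0,0],"jaw":255},{"dp":[0,0,0],"angular":[0,0,0],"jaw":255}]' 15;python3 -m pendant '[{"dp":[0,0,-0.5],"angular":[0,0,0],"jaw":255},{"dp":[0,0,0],"angular":[0,0,0],"jaw":255}]' 15; python3 -m pendant '[{"dp":[0,0,-0.4],"angular":[0,0,0],"jaw":255},{"dp":[0,0,0],"angular":[0,0,0],"jaw":255}]' 15
python3 st.py
```

```text
time: 12.65
ee_pos: [0.4761, 0.0395, 0.0982]
eef_rot: [-0.523, 0.476, -0.476, 0.523]
ft_force: [-0.4, -0.5, -0.5]
width: 0.0234
time: 12.85
ee_pos: [0.4762, 0.0396, 0.0978]
eef_rot: [-0.523, 0.476, -0.476, 0.523]
ft_force: [-1.5, -0.4, 2.1]
width: 0.0235
time: 13.05
ee_pos: [0.4762, 0.0396, 0.0978]
eef_rot: [0.523, -0.476, 0.476, -0.523]
ft_force: [-2.8, -1.1, 8.3]
width: 0.0238
13.05 [476.2  39.6  97.8] yaw 5.33 down [ 0. -0. -1.] w 23.8 f [-2.8 -1.1  8.3] q [ 0.41  0.29 -0.64  2.01  0.22  0.9  -0.26]
```

Cone is seated. I'll release and go to the square bottle.

```bash
python3 -m pendant '[{"dp":[0,0,0.5],"angular":[0,0,0],"jaw":200},{"dp":[0,0,0],"angular":[0,0,0],"jaw":120},{"dp":[0,0,0],"angular":[0,0,0],"jaw":70},{"dp":[0,0,0],"angular":[0,0,0],"jaw":60},{"dp":[0,0,0],"angular":[0,0,0],"jaw":60},{"dp":[0,0,10],"angular":[0,0,0],"jaw":60},{"dp":[0,0,30],"angular":[0,0,0],"jaw":60},{"dp":[0,0,40],"angular":[0,0,0],"jaw":60},{"dp":[0,0,24],"angular":[0,0,0],"jaw":60},{"dp":[28,1,0],"angular":[0,0,1.7],"jaw":60},{"dp":[38,2,0],"angular":[0,0,0],"jaw":60}]' 15
python3 -m pendant '[{"dp":[38,2,0],"angular":[0,0,0],"jaw":60},{"dp":[38,2,0],"angular":[0,0,0],"jaw":60},{"dp":[28,2,0],"angular":[0,0,0],"jaw":60},{"dp":[9.5,0,0],"angular":[0,0,0],"jaw":60},{"dp":[0,0,0],"angular":[0,0,0],"jaw":60},{"dp":[0,0,0],"angular":[0,0,0],"jaw":60}]' 15
python3 st.py; python3 -c "
from h import *
snap('scene','s8')
snap('wrist','w8')"
python3 chk.py s8 .4767 .1036 .014 .026 .056;python3 chk.py s8 .4762 .0393 .012 .026 .056
```

```text
time: 14.15
ee_pos: [0.5428, 0.0422, 0.2042]
eef_rot: [-0.53, 0.467, -0.47, 0.53]
ft_force: [0.9, 0.3, 1.0]
width: 0.0664
time: 14.75
ee_pos: [0.6548, 0.0487, 0.202]
eef_rot: [0.53, -0.468, 0.468, -0.53]
ft_force: [-0.1, 0.3, 0.5]
width: 0.0665
14.75 [654.8  48.7 202. ] yaw 7.05 down [-0.  0. -1.] w 66.5 f [-0.1  0.3  0.5] q [ 0.3   0.53 -0.61  1.45  0.31  1.25 -0.22]
0.026 0.041 146 [475.5 102.9] rms 0.8939594706696254
0.041 0.056 142 [475.4 102.7] rms 0.9385125487672424
zmax 0.09321039705799665
0.026 0.041 138 [475.   39.2] rms 0.8696717217580144
0.041 0.056 143 [475.   39.3] rms 0.9447761912437819
zmax 0.08935913960900192
```

View pics/s8.png

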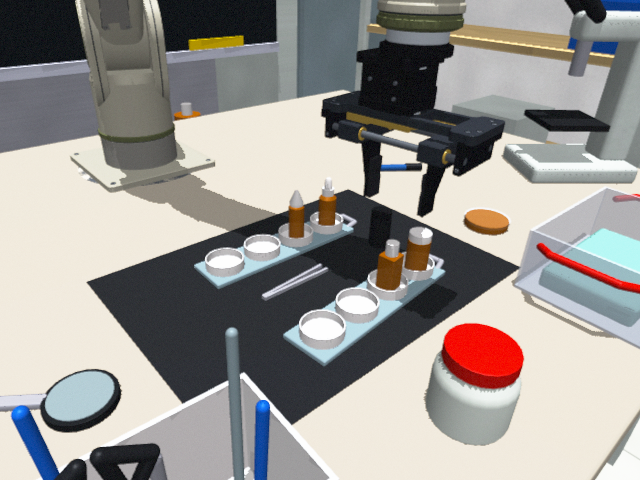

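View pics/w8.png

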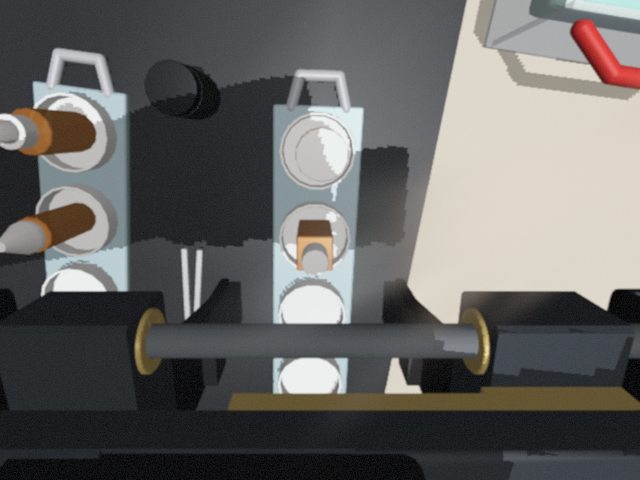

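Both placed bottles are upright. The square bottle's faces are aligned with the jaws at wrist (315,240). I'll descend and grip.

```bash
python3 -m pendant '[{"dp":[0.5,0,-30],"angular":[0,0,0],"jaw":60},{"dp":[0,0,-30],"angular":[0,0,0],"jaw":60},{"dp":[0,0,-25],"angular":[0,0,0],"jaw":60},{"dp":[0,0,-14],"angular":[0,0,0],"jaw":60},{"dp":[0,0,-5],"angular":[0,0,0],"jaw":60},{"dp":[0,0,0],"angular":[0,0,0],"jaw":60},{"dp":[0,0,0],"angular":[0,0,0],"jaw":60}]' 15; python3 st.py; python3 -m pendant '[{"dp":[0,0,0],"angular":[0,0,0],"jaw":150},{"dp":[0,0,0],"angular":[0,0,0],"jaw":255},{"dp":[0,0,0],"angular":[0,0,0],"jaw":255},{"dp":[0,0,0],"angular":[0,0,0],"jaw":255},{"dp":[0,0,0],"angular":[0,0,0],"jaw":255},{"dp":[0,0,0],"angular":[0,0,0],"jaw":255},{"dp":[0,0,0],"angular":[0,0,0],"jaw":255}]' 15
python3 st.py
```

```text
time: 15.55
ee_pos: [0.6567, 0.0487, 0.0992]
eef_rot: [-0.529, 0.468, -0.469, 0.53]
ft_force: [0.3, -0.1, -0.1]
width: 0.0665
15.55 [656.7  48.7  99.2] yaw 7.03 down [ 0.002  0.    -1.   ] w 66.5 f [ 0.3 -0.1 -0.1] q [ 0.28  0.64 -0.58  1.53  0.38  1.08 -0.27]
time: 16.25
ee_pos: [0.6561, 0.0486, 0.0978]
eef_rot: [-0.53, 0.468, -0.468, 0.53]
ft_force: [0.6, -0.6, 1.0]
width: 0.0236
16.25 [656.1  48.6  97.8] yaw 7.04 down [ 0.  0. -1.] w 23.6 f [ 0.6 -0.6  1. ] q [ 0.27  0.64 -0.58  1.53  0.38  1.08 -0.27]
```

```bash
python3 -m pendant '[{"dp":[0,0,5],"angular":[0,0,0],"jaw":255},{"dp":[0,0,15],"angular":[0,0,0],"jaw":255},{"dp":[0,0,25],"angular":[0,0,0],"jaw":255},{"dp":[0,0,30],"angular":[0,0,0],"jaw":255},{"dp":[0,0,25],"angular":[0,0,0],"jaw":255},{"dp":[-12,-5,0],"angular":[0,0,0],"jaw":255},{"dp":[-26,-11,0],"angular":[0,0,0],"jaw":255},{"dp":[-34,-14,0],"angular":[0,0,0],"jaw":255},{"dp":[-35,-14,0],"angular":[0,0,0],"jaw":255},{"dp":[-33,-14,0],"angular":[0,0,0],"jaw":255},{"dp":[-26,-10,-10],"angular":[0,0,0],"jaw":255},{"dp":[-14,-5.4,-20],"angular":[0,0,0],"jaw":255}]' 15
python3 -m pendant '[{"dp":[0,0,-15],"angular":[0,0,0],"jaw":255},{"dp":[0,0,-5],"angular":[0,0,0],"jaw":255},{"dp":[0,0,0],"angular":[0,0,0],"jaw":255}]' 15
python3 st.py; python3 -c "
from h import *
snap('scene','s9')"
```

```text
time: 17.45
ee_pos: [0.4753, -0.0258, 0.1697]
eef_rot: [-0.529, 0.467, -0.47, 0.53]
ft_force: [0.2, -0.3, -0.9]
width: 0.0244
time: 17.75
ee_pos: [0.4763, -0.0246, 0.1482]
eef_rot: [-0.53, 0.468, -0.468, 0.53]
ft_force: [0.6, 0.1, -0.1]
width: 0.0239
17.75 [476.3 -24.6 148.2] yaw 7.06 down [ 0.  0. -1.] w 23.9 f [ 0.6  0.1 -0.1] q [ 0.57  0.21 -0.66  1.98  0.15  1.   -0.04]
```

View pics/s9.png

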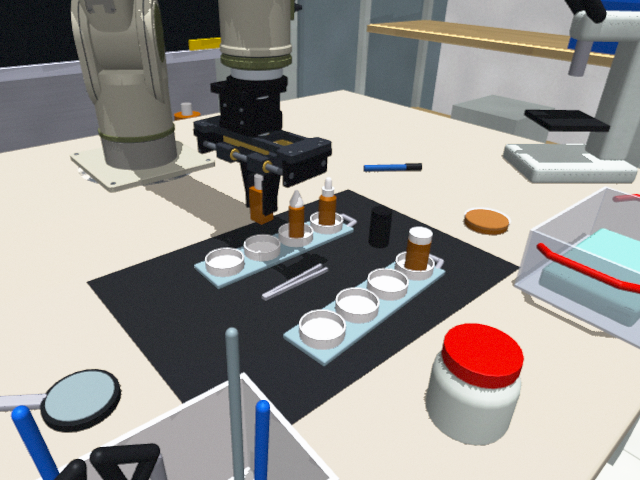

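```bash
python3 -m pendant '[{"dp":[0,0,-12],"angular":[0,0,0],"jaw":255},{"dp":[0,0,-16],"angular":[0,0,0],"jaw":255},{"dp":[0,0,-12],"angular":[0,0,0],"jaw":255},{"dp":[0,0,-6],"angular":[0,0,0],"jaw":255},{"dp":[0,0,-2],"angular":[0,0,0],"jaw":255},{"dp":[0,0,-1],"angular":[0,0,0],"jaw":255},{"dp":[0,0,0],"angular":[0,0,0],"jaw":255},{"dp":[0,0,0],"angular":[0,0,0],"jaw":255}]' 15
python3 -m pendant '[{"dp":[0,0,-0.6],"angular":[0,0,0],"jaw":255},{"dp":[0,0,0],"angular":[0,0,0],"jaw":255}]' 15;python3 -m pendant '[{"dp":[0,0,-0.5],"angular":[0,0,0],"jaw":255},{"dp":[0,0,0],"angular":[0,0,0],"jaw":255}]' 15
python3 st.py
```

```text
time: 18.6
ee_pos: [0.4764, -0.0249, 0.0992]
eef_rot: [-0.53, 0.468, -0.469, 0.53]
ft_force: [-0.7, 0.4, -0.7]
width: 0.0243
time: 18.8
ee_pos: [0.4761, -0.0249, 0.0983]
eef_rot: [-0.53, 0.468, -0.469, 0.53]
ft_force: [0.0, -0.6, -0.1]
width: 0.0241
time: 19.0
ee_pos: [0.476, -0.0249, 0.0977]
eef_rot: [-0.53, 0.468, -0.468, 0.53]
ft_force: [-1.2, -0.6, 0.0]
width: 0.024
19.0 [476.  -24.9  97.7] yaw 7.03 down [ 0.  0. -1.] w 24.0 f [-1.2 -0.6  0. ] q [ 0.54  0.29 -0.64  2.02  0.22  0.9  -0.09]
```

```bash
python3 -m pendant '[{"dp":[0,0,-0.4],"angular":[0,0,0],"jaw":255},{"dp":[0,0,0],"angular":[0,0,0],"jaw":255}]' 15;python3 -m pendant '[{"dp":[0,0,-0.3],"angular":[0,0,0],"jaw":255},{"dp":[0,0,0],"angular":[0,0,0],"jaw":255}]' 15
```

```text
time: 19.2
ee_pos: [0.4761, -0.0248, 0.0976]
eef_rot: [0.53, -0.468, 0.468, -0.53]
ft_force: [-2.3, -0.0, 5.0]
width: 0.0241
time: 19.4
ee_pos: [0.4761, -0.0248, 0.0976]
eef_rot: [0.53, -0.468, 0.468, -0.53]
ft_force: [-4.2, 0.2, 9.4]
width: 0.0234
```

Square is seated. Next is the wide bottle.

```bash
python3 -m pendant '[{"dp":[0,0,0.5],"angular":[0,0,0],"jaw":200},{"dp":[0,0,0],"angular":[0,0,0],"jaw":120},{"dp":[0,0,0],"angular":[0,0,0],"jaw":70},{"dp":[0,0,0],"angular":[0,0,0],"jaw":60},{"dp":[0,0,0],"angular":[0,0,0],"jaw":60},{"dp":[0,0,10],"angular":[0,0,0],"jaw":60},{"dp":[0,0,30],"angular":[0,0,0],"jaw":60},{"dp":[0,0,40],"angular":[0,0,0],"jaw":60},{"dp":[0,0,24],"angular":[0,0,0],"jaw":60},{"dp":[20,16,0],"angular":[0,0,0],"jaw":60},{"dp":[32,25,0],"angular":[0,0,0],"jaw":60}]' 15
python3 -m pendant '[{"dp":[34,26,0],"angular":[0,0,0],"jaw":60},{"dp":[34,26,0],"angular":[0,0,0],"jaw":60},{"dp":[34,26,0],"angular":[0,0,0],"jaw":60},{"dp":[22,18,0],"angular":[0,0,0],"jaw":60},{"dp":[0,0,0],"angular":[0,0,0],"jaw":60},{"dp":[0,0,0],"angular":[0,0,0],"jaw":60}]' 15
python3 st.py; python3 -c "
from h import *
snap('scene','s10')
snap('wrist','w10')"
```

```text
time: 20.5
ee_pos: [0.5286, 0.0147, 0.2035]
eef_rot: [0.529, -0.468, 0.471, -0.529]
ft_force: [0.5, -0.7, -0.2]
width: 0.0663
time: 21.1
ee_pos: [0.6519, 0.1126, 0.2016]
eef_rot: [0.53, -0.468, 0.468, -0.53]
ft_force: [0.0, -0.6, 0.7]
width: 0.0667
21.1 [651.9 112.6 201.6] yaw 7.09 down [-0.001  0.    -1.   ] w 66.7 f [ 0.  -0.6  0.7] q [ 0.23  0.56 -0.66  1.44  0.35  1.27 -0.34]
```

View pics/s10.png

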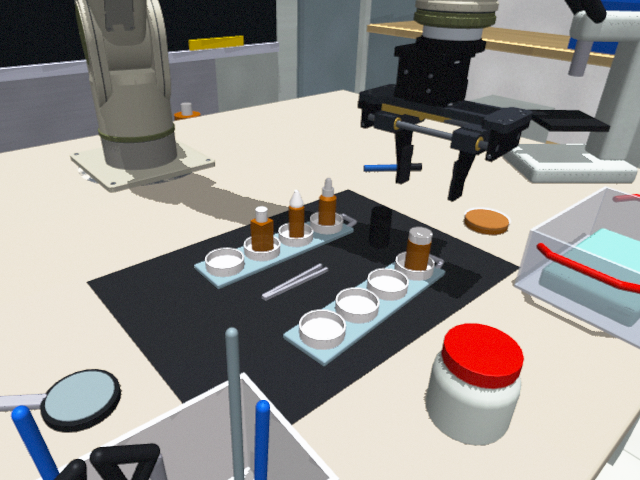

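View pics/w10.png

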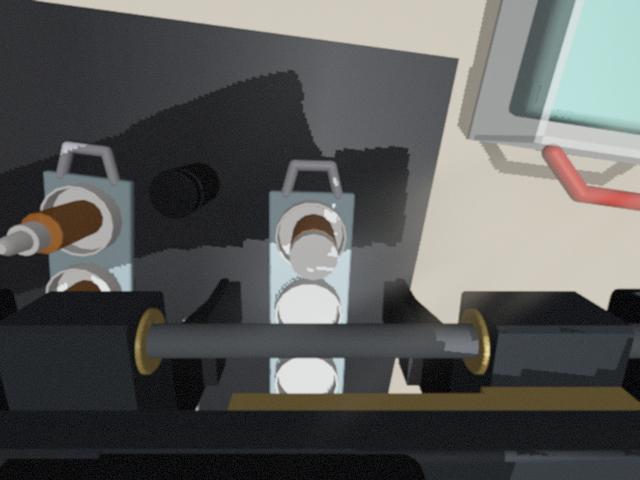

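```bash
python3 - <<'E'
from h import *
t=np.load('pics/top0.npz');P=pts(t['d'],t['K'],t['E'])
q=P[(P[...,2]>.06)&(P[...,1]>.0)&(P[...,1]<.35)&(P[...,0]>.66)]
n=q[:,0]<.8
print(q[:,0].min(), q[n].min(0) if n.any() else '',q[n].max(0) if n.any() else '')
E
python3 -m pendant '[{"dp":[0,-0.4,-30],"angular":[0,0,0],"jaw":60},{"dp":[0,0,-20],"angular":[0,0,0],"jaw":60},{"dp":[0,0,0],"angular":[0,0,0],"jaw":60}]' 15
```

```text
0.6600041031105323 [0.6600041  0.03850006 0.06004797] [0.79999188 0.34967501 0.09342777]
time: 21.5
ee_pos: [0.6503, 0.1098, 0.1491]
eef_rot: [0.531, -0.469, 0.468, -0.528]
ft_force: [-0.6, -1.1, -0.2]
width: 0.0664
```

```bash
python3 st.py; python3 - <<'E'
from h import *
t=np.load('pics/top0.npz');P=pts(t['d'],t['K'],t['E'])
q=P[(P[...,2]>.04)&(P[...,1]>.145)&(P[...,1]<.35)&(P[...,0]>.66)&(P[...,0]<.85)]
i=np.argsort(q[:,0])[:3];j=np.argsort(q[:,1])[:3];print(q[i],q[j],q[:,2].max())
E
```

```text
21.5 [650.3 109.8 149.1] yaw 6.96 down [-0.004 -0.002 -1.   ] w 66.4 f [-0.6 -1.1 -0.2] q [ 0.22  0.6  -0.64  1.49  0.38  1.18 -0.36]
[[0.75687558 0.20925037 0.06565997]
 [0.7571391  0.20088726 0.08922491]
 [0.75726304 0.20767093 0.05527315]] [[0.84541106 0.16739153 0.08180962]
 [0.84044395 0.1674419  0.08076073]
 [0.83795107 0.16746262 0.08024976]] 0.09342777157605302
```

```bash
python3 -m pendant '[{"dp":[0,0,0],"angular":[0,0,0],"jaw":60},{"dp":[0,0,0],"angular":[0,0,0],"jaw":60}]' 15; python3 st.py
```

```text
time: 21.7
ee_pos: [0.6526, 0.1115, 0.1533]
eef_rot: [-0.529, 0.468, -0.469, 0.53]
ft_force: [-0.1, -0.6, 0.8]
width: 0.0663
21.7 [652.6 111.5 153.3] yaw 7.01 down [ 0.002  0.    -1.   ] w 66.3 f [-0.1 -0.6  0.8] q [ 0.22  0.6  -0.64  1.48  0.38  1.18 -0.36]
```

```bash
python3 -m pendant '[{"dp":[0,0,-20],"angular":[0,0,0],"jaw":60},{"dp":[0,0,-20],"angular":[0,0,0],"jaw":60},{"dp":[0,0,-10],"angular":[0,0,0],"jaw":60},{"dp":[0,0,-3],"angular":[0,0,0],"jaw":60},{"dp":[0,0,0],"angular":[0,0,0],"jaw":60},{"dp":[0,0,0],"angular":[0,0,0],"jaw":60}]' 15; python3 st.py; python3 -m pendant '[{"dp":[0,0,0],"angular":[0,0,0],"jaw":150},{"dp":[0,0,0],"angular":[0,0,0],"jaw":255},{"dp":[0,0,0],"angular":[0,0,0],"jaw":255},{"dp":[0,0,0],"angular":[0,0,0],"jaw":255},{"dp":[0,0,0],"angular":[0,0,0],"jaw":255},{"dp":[0,0,0],"angular":[0,0,0],"jaw":255},{"dp":[0,0,0],"angular":[0,0,0],"jaw":255}]' 15
python3 st.py
```

```text
time: 22.3
ee_pos: [0.6526, 0.112, 0.0997]
eef_rot: [-0.529, 0.468, -0.469, 0.53]
ft_force: [0.6, 0.7, -0.4]
width: 0.0664
22.3 [652.6 112.   99.7] yaw 7.03 down [ 0.002  0.    -1.   ] w 66.4 f [ 0.6  0.7 -0.4] q [ 0.21  0.66 -0.62  1.52  0.41  1.1  -0.38]
time: 23.0
ee_pos: [0.6521, 0.1118, 0.0985]
eef_rot: [-0.53, 0.468, -0.468, 0.53]
ft_force: [-0.0, -0.1, 0.6]
width: 0.0308
23.0 [652.1 111.8  98.5] yaw 7.04 down [ 0.  0. -1.] w 30.8 f [-0.  -0.1  0.6] q [ 0.21  0.66 -0.62  1.52  0.41  1.1  -0.38]
```

```bash
python3 -m pendant '[{"dp":[0,0,5],"angular":[0,0,0],"jaw":255},{"dp":[0,0,15],"angular":[0,0,0],"jaw":255},{"dp":[0,0,25],"angular":[0,0,0],"jaw":255},{"dp":[0,0,30],"angular":[0,0,0],"jaw":255},{"dp":[0,0,25],"angular":[0,0,0],"jaw":255},{"dp":[-12,-14,0],"angular":[0,0,0],"jaw":255},{"dp":[-24,-28,0],"angular":[0,0,0],"jaw":255},{"dp":[-29,-33,0],"angular":[0,0,0],"jaw":255},{"dp":[-30,-34,0],"angular":[0,0,0],"jaw":255},{"dp":[-30,-34,0],"angular":[0,0,0],"jaw":255},{"dp":[-29,-33,0],"angular":[0,0,0],"jaw":255},{"dp":[-16,-17,-10],"angular":[0,0,0],"jaw":255}]' 15
python3 -m pendant '[{"dp":[-6.4,-7.6,-20],"angular":[0,0,0],"jaw":255},{"dp":[0,0,-15],"angular":[0,0,0],"jaw":255},{"dp":[0,0,-5],"angular":[0,0,0],"jaw":255},{"dp":[0,0,0],"angular":[0,0,0],"jaw":255}]' 15
python3 st.py; python3 -c "
from h import *
snap('scene','s11')"
```

```text
time: 24.2
ee_pos: [0.4808, -0.0842, 0.1904]
eef_rot: [0.529, -0.468, 0.47, -0.529]
ft_force: [1.1, 0.0, -1.2]
width: 0.0307
time: 24.6
ee_pos: [0.4758, -0.0885, 0.1489]
eef_rot: [-0.53, 0.468, -0.468, 0.53]
ft_force: [0.4, 0.1, -1.0]
width: 0.0305
24.6 [475.8 -88.5 148.9] yaw 7.07 down [-0.  0. -1.] w 30.5 f [ 0.4  0.1 -1. ] q [ 0.7   0.22 -0.66  1.96  0.16  1.01  0.09]
```

View pics/s11.png

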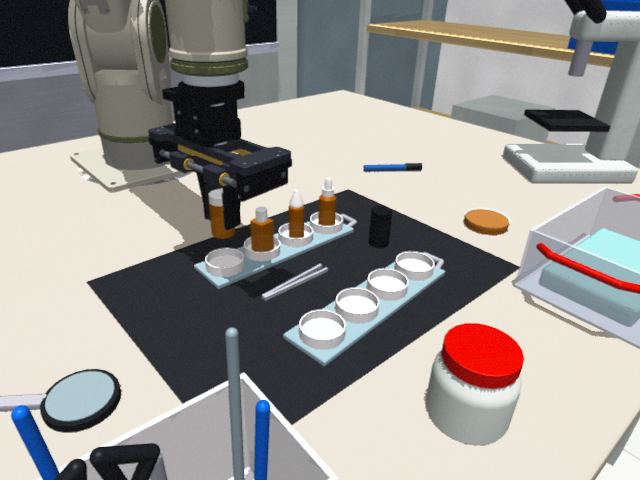

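```bash
python3 -m pendant '[{"dp":[0,0,-12],"angular":[0,0,0],"jaw":255},{"dp":[0,0,-16],"angular":[0,0,0],"jaw":255},{"dp":[0,0,-12],"angular":[0,0,0],"jaw":255},{"dp":[0,0,-6],"angular":[0,0,0],"jaw":255},{"dp":[0,0,-2],"angular":[0,0,0],"jaw":255},{"dp":[0,0,-1],"angular":[0,0,0],"jaw":255},{"dp":[0,0,0],"angular":[0,0,0],"jaw":255},{"dp":[0,0,0],"angular":[0,0,0],"jaw":255}]' 15
python3 -m pendant '[{"dp":[0,0,-0.6],"angular":[0,0,0],"jaw":255},{"dp":[0,0,0],"angular":[0,0,0],"jaw":255}]' 15;python3 -m pendant '[{"dp":[0,0,-0.5],"angular":[0,0,0],"jaw":255},{"dp":[0,0,0],"angular":[0,0,0],"jaw":255}]' 15
python3 st.py
```

```text
time: 25.45
ee_pos: [0.4759, -0.0889, 0.0999]
eef_rot: [-0.53, 0.468, -0.469, 0.53]
ft_force: [0.2, 0.3, -1.0]
width: 0.0305
time: 25.65
ee_pos: [0.4757, -0.0889, 0.099]
eef_rot: [-0.53, 0.468, -0.469, 0.53]
ft_force: [0.4, 0.3, -0.7]
width: 0.0305
time: 25.85
ee_pos: [0.4757, -0.0889, 0.0984]
eef_rot: [-0.53, 0.468, -0.468, 0.53]
ft_force: [0.3, 0.8, -1.0]
width: 0.0304
25.85 [475.7 -88.9  98.4] yaw 7.03 down [ 0. -0. -1.] w 30.4 f [ 0.3  0.8 -1. ] q [ 0.67  0.3  -0.64  2.    0.23  0.91  0.03]
```

```bash
python3 -m pendant '[{"dp":[0,0,-0.4],"angular":[0,0,0],"jaw":255},{"dp":[0,0,0],"angular":[0,0,0],"jaw":255}]' 15;python3 -m pendant '[{"dp":[0,0,-0.4],"angular":[0,0,0],"jaw":255},{"dp":[0,0,0],"angular":[0,0,0],"jaw":255}]' 15
```

```text
time: 26.05
ee_pos: [0.4757, -0.0889, 0.0983]
eef_rot: [0.53, -0.468, 0.468, -0.53]
ft_force: [-3.7, -0.3, 6.2]
width: 0.031
time: 26.25
ee_pos: [0.4758, -0.0888, 0.0983]
eef_rot: [0.53, -0.468, 0.469, -0.53]
ft_force: [-4.7, 0.4, 9.9]
width: 0.0304
```

Seated. I'll release, rise and retreat sideways, clear of everything.

```bash
python3 -m pendant '[{"dp":[0,0,0.5],"angular":[0,0,0],"jaw":200},{"dp":[0,0,0],"angular":[0,0,0],"jaw":120},{"dp":[0,0,0],"angular":[0,0,0],"jaw":70},{"dp":[0,0,0],"angular":[0,0,0],"jaw":60},{"dp":[0,0,0],"angular":[0,0,0],"jaw":60},{"dp":[0,0,10],"angular":[0,0,0],"jaw":60},{"dp":[0,0,30],"angular":[0,0,0],"jaw":60},{"dp":[0,0,40],"angular":[0,0,0],"jaw":60},{"dp":[0,0,40],"angular":[0,0,0],"jaw":60},{"dp":[0,-25,20],"angular":[0,0,-4],"jaw":60},{"dp":[0,-40,0],"angular":[0,0,-6],"jaw":60},{"dp":[0,-40,0],"angular":[0,0,-6],"jaw":60}]' 15
python3 -m pendant '[{"dp":[0,-40,0],"angular":[0,0,-6],"jaw":60},{"dp":[0,-40,0],"angular":[0,0,-6],"jaw":60},{"dp":[0,-20,0],"angular":[0,0,-3],"jaw":60},{"dp":[0,0,0],"angular":[0,0,0],"jaw":60},{"dp":[0,0,0],"angular":[0,0,0],"jaw":60},{"dp":[0,0,0],"angular":[0,0,0],"jaw":60},{"dp":[0,0,0],"angular":[0,0,0],"jaw":60},{"dp":[0,0,0],"angular":[0,0,0],"jaw":60},{"dp":[0,0,0],"angular":[0,0,0],"jaw":60}]' 15
python3 st.py; python3 -c "
from h import *
snap('scene','s12');snap('top','t12')"
for a in "s12 .4757 .1033 .014" "s12 .4757 .0393 .012" "s12 .4755 -.0885 .016" "t12 .4767 .1036 .014" "t12 .4757 .0393 .012" "t12 .4755 -.0885 .016"; do python3 chk.py $a .026 .056; done; python3 chk.py t12 .476 -.0248 .0085 .065 .077
```

```text
time: 27.45
ee_pos: [0.476, -0.1949, 0.2401]
eef_rot: [0.458, -0.537, 0.539, -0.459]
ft_force: [-0.6, -0.1, 0.7]
width: 0.0665
time: 28.35
ee_pos: [0.4758, -0.2934, 0.2382]
eef_rot: [0.386, -0.593, 0.593, -0.386]
ft_force: [0.1, 0.4, 0.1]
width: 0.0665
28.35 [ 475.8 -293.4  238.2] yaw -23.91 down [ 0. -0. -1.] w 66.5 f [0.1 0.4 0.1] q [ 0.88  0.26 -0.47  1.69  0.13  1.22 -0.04]
0.026 0.041 141 [475.5 102.8] rms 0.9171854674364932
0.041 0.056 156 [475.4 102.8] rms 1.0097812366095038
zmax 0.09311050452811592
0.026 0.041 136 [474.8  39.1] rms 0.9285416082031768
0.041 0.056 142 [474.9  39.3] rms 0.9193306939845872
zmax 0.08940379152612081
0.026 0.041 210 [474.3 -89. ] rms 0.7630056538796799
0.041 0.056 227 [474.4 -89.1] rms 0.7960803688663007
zmax 0.07113842169377967
0.026 0.041 48 [476.6 104.1] rms 0.20496062573521923
0.041 0.056 46 [476.6 104. ] rms 0.26682915871374413
zmax 0.09539125560704968
0.026 0.041 20 [475.9  40.3] rms 3.1554458918304125
0.041 0.056 21 [476.1  40.3] rms 0.17364893686662194
zmax 0.0905300442601898
0.026 0.041 11 [475.9 -88.6] rms 0.09258323885116224
0.041 0.056 12 [475.9 -88.6] rms 0.12598070557324106
zmax 0.07273162038616389
0.065 0.07100000000000001 2 [479.3 -23.1] rms 2.06653754578622
0.07100000000000001 0.077 16 [475.9 -25.4] rms 2.8861446998501994
zmax 0.7174811332083716
```

View pics/s12.png

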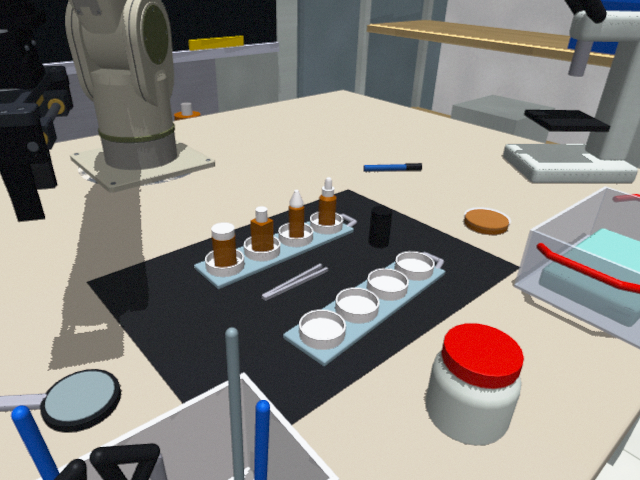

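View pics/t12.png

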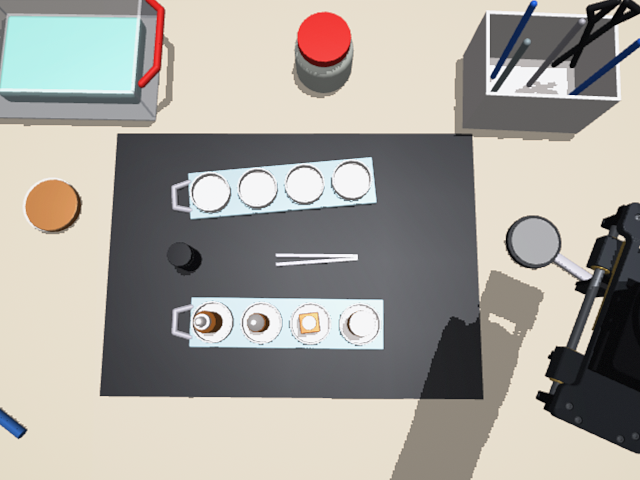

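All four stand upright in the empty rack. In the top view, from the loop outwards: teat (206,322), cone (257,322), square (309,322), wide (362,323). The full rack is empty and the robot is clear, so I'll hand in.

```bash
python3 -c "
from bench import *
print(close_job())"
```

```text
the job is handed in; nothing more can be done
None
```

I moved all four bottles into the empty rack in reverse order. From its loop end the row now reads teat, cone, square, wide. The job was handed in at about 28 s.

- **Setting down:** I lowered each bottle until the floor pushed back with about 8–10 N, then opened the jaws. Each touched down within about 0.3 mm of the height it was picked up at, so none was dropped.
- **Final position checks:** The last scene and top pictures show all four upright, the full rack empty and the robot clear. Teat, cone and wide measured within about 2 mm of their well centres, with no measurable lean.
- **Weaker checks:**
    - **Square bottle:** I could only confirm it by eye. Its one numeric check, a circle fit to the cap, had too few points and a 2–3 mm scatter, though its centre agreed with the well.
    - **Cone bottle:** One of its top-view fits was also noisy (3 mm scatter), but its other fits agreed.
    - **Wide bottle:** The jaws read 30.4–30.8 mm on it against a listed 32 mm body. The pads may have been partly on the 31 mm cap, but it held without slipping.

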